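Find the rattling gear housing and seat it for repair

TASK

One of the three sealed gear housings on the bench has a heavy piece loose inside. Lift them one at a time and gently shake or rock them to feel which one it is, then seat that one fully home in the pocket of the repair cradle without forcing it, and let go. Set the sound ones gently back upright where they stood, keep them out of the cradle, and do not disturb the other things on the bench.

Things in the scene. Friction and masses are not known exactly. Their poses are not given: they have to be found in the camera images.
- housing_a: sealed gear housing, plain aluminium, all three alike outside: box 120 (own x) x 60 (y) x 62 (z) mm with a solid square boss 30 x 30 mm rising 40 mm from the middle of its top (boss top 102 mm above the underside). Origin at the centre of the underside, x along the length, z up. Weighs 0.25 to 1 kg; weight is no guide. Which of a, b, c holds the loose piece changes from run to run
- housing_b: sealed gear housing, plain aluminium, all three alike outside: box 120 (own x) x 60 (y) x 62 (z) mm with a solid square boss 30 x 30 mm rising 40 mm from the middle of its top (boss top 102 mm above the underside). Origin at the centre of the underside, x along the length, z up. Grip 30 N; set down under 80 N; never over 1.2 m/s or 60 degrees of tilt
- housing_c: sealed gear housing, plain aluminium, all three alike outside: box 120 (own x) x 60 (y) x 62 (z) mm with a solid square boss 30 x 30 mm rising 40 mm from the middle of its top (boss top 102 mm above the underside). Origin at the centre of the underside, x along the length, z up. 
- cradle: fixed blue repair cradle, a block 176 (own x) x 116 (y) x 30 (z) mm, origin at the centre of its underside, with one rectangular pocket 123 x 63 mm, 20 mm deep, its length along own x, 2 mm chamfer at the mouth. A housing fits either way round, 1.5 mm play each side, and seated stands with its underside on the pocket floor. Not to be loaded with more than 40 N
- housing_c_cavity (a point): middle of the inside of housing_c, 31 mm above its underside (likewise in the others). In just one housing a 0.22 kg piece rolls freely 66 mm along the length (own x), hardly sideways: tilted lengthwise 0.25 rad or more it rolls to the low end, knocks there, and moves the weight from -33 to +33 mm (moment change about 0.14 N m). In the sound ones nothing moves
- cradle_seat (a point): centre of the pocket floor of the cradle, 10 mm above the bench and 20 mm below the mouth; axes as the cradle
- screwdriver: bystander: screwdriver lying on the bench, handle towards its own -x; leave it
- wrench: bystander: open wrench lying on the bench along its own x; leave it
- ring: bystander: orange plastic ring, 90 mm outside, 60 mm inside, 18 mm high, flat on the bench; leave it
- jar: bystander: closed jar, 56 mm diameter, 70 mm high; leave it
Not all that is in view belongs to the job. What is shaped like the housing_b but purple, red or turquoise is not meant.

How it is judged:
By the outcome, as a careful person would: the job done as asked, in the order asked, and still so for the second after the job is handed in, with the robot touching nothing.
It also fails if it takes over 72 s, if anything falls off the work surface, if the arm or the gripper's body presses on something with over 40 N, if the wrist force passes 120 N, or if a joint passes its speed limit or range.

ROBOT

A 6-joint arm with a two-finger parallel gripper is mounted at the origin on the work surface. World frame = base frame: x ahead of the robot, y to its left, z up, the work surface at z = 0. Lengths are in mm, angles in rad, forces in N, time in s.
With the tool pointing down it reaches from about 350 to 875 mm from the base axis. Payload 4.2 kg.
Tool frame: the origin (TCP) lies midway between the tips of the shut fingers; the grasp point (between the pads) lies 19 mm behind it (pinch_z is the z of the grasp point in the tool frame, in mm); z points along the fingers, y is the line along which they close (so a half turn about z gives the same grasp; the last joint's range is limited). The gripper opens to 87 mm and grips with 3 to 60 N. Pads are 19 mm wide; open, the fingers measure 117 mm over their backs; the gripper's body (75 mm by 190 mm) begins 51 mm behind the grasp point.
Start: joints at [1.491, 0.385, 0.008, 0, -1.194, -0.259], TCP at [207.689, 589.461, 222.55] pointing down, gripper open.
Joint ranges: [-3.14, 3.14], [-1.21, 2.06], [-1.07, 1.41], [-3.16, 2.05], [-2.99, -0.16], [-3.1, 3.1]. Speed limits (rad/s): [2.79, 2.79, 3.14, 3.14, 3.14, 3.14].

INTERFACE

Orientations are given as a 3x3 rotation matrix whose columns are the frame's x, y, z axes.
In Python, from rig import movep, move_l, set_joints, gripper_to, sleep, ik, sense, capture, calibration, PlanningError, hand_in, spot_in, spot_point, pinch_z gives the robot as it stands. Calls block until the motion is done:
- movep(position, orientation): joint-space move of the TCP to a pose.
- move_l(position, v=150, orientation=None): straight line of the TCP; orientation=None keeps the orientation; v is the mean speed in mm/s.
- set_joints(angles): joint-space move.
- gripper_to(opening, effort=None): opening from 0.0 (shut) to 1.0 (fully open); effort is the grip in N (None keeps the last); returns when the fingers have stopped.
- sleep(seconds).
- ik(position, orientation): joint angles nearest the present ones, or None.
- sense(): the state.
- capture(name): name is "scene" or "side" or "wrist"; returns the picture (384x512x3 uint8, blue, green, red); there is no depth.
- calibration(name): a dict with "K" (3x3 intrinsics, pixels), "dist" ([k1, k2, p1, p2, k3] as OpenCV has them; the pictures are not rectified), "position" and "rotation" of the camera in the world. Camera axes: x right, y up, looking along -z (the intrinsics and any distortion apply to the point x, -y, -z); pixel columns grow to the right and rows downward; lengths in mm; the calibration is good to about 2 mm. A picture is of the moment at which its call begins: read the wrist's pose just before it. calibration takes no time and is no camera call; for the wrist camera it gives the pose at the moment of the call.
A pose or a line that the arm cannot do raises PlanningError and nothing moves.
- hand_in(): hands the job in; it is judged then, once.
Trained networks look in the newest picture that a camera, given by its name, has taken for a name from the list of things; names that differ only in an ending like _2 or _b are one class to them, and where a whole thing is asked for, a point or a joint stands for the part that bears it (a point fixed in the world has none). Each returns a list of dicts, best first, with "score" (0 to 1); they miss things now and then, are a little off and sometimes report something else, mostly with a low value. They report only what shows in the picture. A call takes as long as a camera call. They do not tell look-alikes from the thing itself.
- spot_in(camera, name): "rect" ([left, top, width, height] as shares, 0 to 1, of the picture: columns of its width, rows of its height, round what is visible of it).
- spot_point(camera, name): "point" ([column, row] as shares, 0 to 1, of the picture: columns of its width, rows of its height: a listed point, or the origin of a listed thing).
The state is a dict: "time_s": time; "qpos": joint angles; "dq": joint speeds; "effort": joint torques, N m; "position": TCP position; "eef_rot": TCP orientation; "contact_force": force on the tool from outside, world axes, zero at the start; "wrist_torque": the same for the moment, N m; "finger_gap": opening from 0.0 (shut) to 1.0 (fully open); "grip_force": force on a finger pad.
Only numpy, scipy, OpenCV 4.12 (cv2) and the standard library are available. Lean on these libraries where they do the work, as an engineer would, in place of code of your own. Each camera call takes 0.05 s, during which the arm holds its last target. There are 200 camera calls.

## Working session

There is one attempt and no reset: what is moved stays moved. The work goes in short steps, each a Python script; the robot and the scene stay as the last script left them, time stands still between calls to the robot, and variables do not carry over. Pictures are saved under pics/ and viewed, at most 10 in all, crops included, and the job is handed in when it is done.

```bash
ls; mkdir -p pics; python3 - <<'E'
from rig import *
import cv2,numpy as np
for c in("scene","side"):
    im=capture(c); cv2.imwrite(f"pics/{c}0.png",im)
    k=calibration(c); print(c,k["position"],np.round(k["rotation"],3).tolist(),np.round(k["K"],1).tolist(),k["dist"])
    for n in("housing_a","cradle","cradle_seat","housing_c_cavity"):
        for d in spot_point(c,n)[:6]: print(n,round(d["score"],2),np.round(np.array(d["point"])*[512,384],1))
    for n in("housing_a","cradle","jar","ring","wrench","screwdriver"):
        for d in spot_in(c,n)[:5]: print("rect",n,round(d["score"],2),np.round(np.array(d["rect"])*[512,384,512,384]))
s=sense();print(s,pinch_z)
E
```

```text
pics
scene [1425.35587665 -305.50214026 1107.85316264] [[0.256, -0.747, 0.613], [0.967, 0.191, -0.17], [0.01, 0.636, 0.771]] [[477.3, 0.0, 249.8], [0.0, 477.3, 199.0], [0.0, 0.0, 1.0]] [-0.17593658  0.          0.          0.          0.        ]
housing_a 0.87 [232.5 196.8]
housing_a 0.81 [355.8 166.8]
housing_a 0.78 [314.2 215.4]
housing_a 0.75 [336.1 272.1]
housing_a 0.73 [277.5 175.8]
housing_a 0.68 [307.4 141.3]
cradle 0.75 [170.3 199.7]
cradle_seat 0.68 [171.7 203. ]
housing_c_cavity 0.78 [312.5 206.9]
rect housing_a 0.91 [262. 147.  29.  44.]
rect housing_a 0.85 [290. 115.  41.  37.]
rect housing_a 0.74 [292. 188.  48.  45.]
rect housing_a 0.73 [326. 240.  30.  48.]
rect housing_a 0.69 [341. 137.  38.  42.]
rect cradle 0.57 [144. 171.  54.  58.]
rect jar 0.83 [ 93. 186.  24.  29.]
rect jar 0.66 [292. 188.  45.  44.]
rect ring 0.72 [366. 211.  33.  26.]
rect wrench 0.7 [175. 149.  52.  16.]
rect screwdriver 0.91 [245. 236.   6.  68.]
side [ -17.07130927 -644.06889431  864.53425829] [[0.695, 0.497, -0.519], [-0.719, 0.496, -0.488], [0.015, 0.712, 0.702]] [[398.7, 0.0, 258.0], [0
[... 920 characters left out ...]
ay([-1.28545464e-03, -1.80399262e-04,  1.22800147e-03, -5.79141793e-04,
       -1.86096451e-04,  6.46769726e-05]), 'effort': array([ 1.78305454e-03, -3.90482068e+01,  1.87624043e+01,  4.22418326e+00,
        1.54965551e-02, -1.90367189e-05]), 'position': array([207.67822076, 589.45609354, 222.57880603]), 'eef_rot': array([[ 9.43159650e-01, -3.32339997e-01,  1.33957326e-05],
       [-3.32339997e-01, -9.43159650e-01,  3.00599107e-05],
       [ 2.64420383e-06, -3.28032326e-05, -9.99999999e-01]]), 'contact_force': array([-0.42119102,  0.01325908, -0.05750396]), 'wrist_torque': array([ 0.0044802 , -0.02901476, -0.01663955]), 'grip_force': 0.0, 'finger_gap': 0.9954194777398134} -18.700000000000003
```

```bash
python3 - <<'E'
import cv2
a=cv2.imread("pics/scene0.png")[90:310,80:420];cv2.imwrite("pics/s1.png",cv2.resize(a,(800,518),interpolation=cv2.INTER_CUBIC))
a=cv2.imread("pics/side0.png")[80:340,90:400];cv2.imwrite("pics/d1.png",cv2.resize(a,(713,598),interpolation=cv2.INTER_CUBIC))
E
```

```text
(no output)
```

View pics/s1.png

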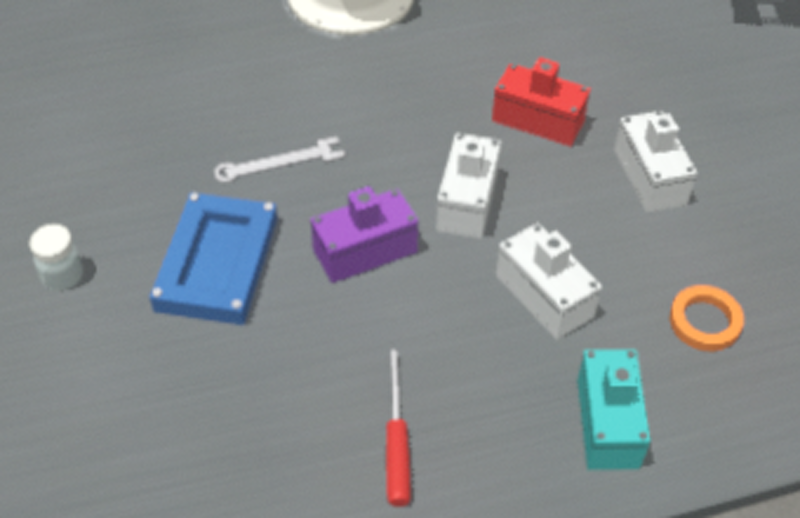

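View pics/d1.png

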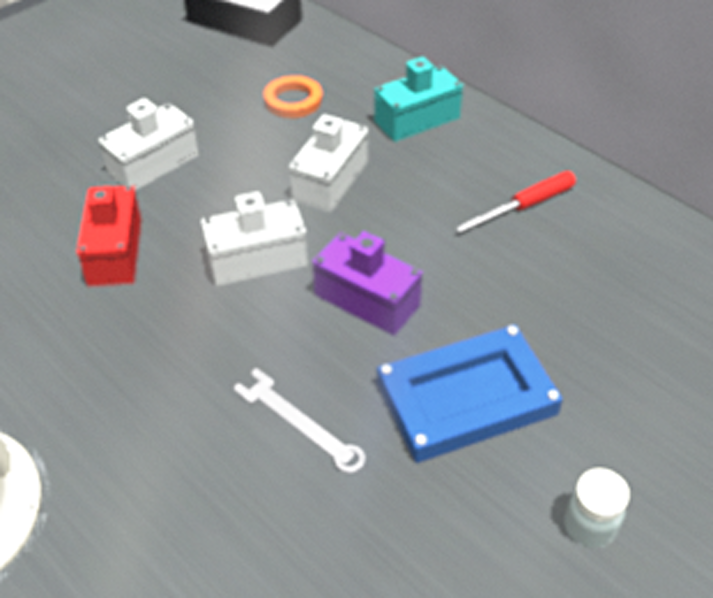

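The pictures show three plain aluminium housings. In the scene crop their bosses are near (472,146), (553,242) and (663,123); in the side crop they are at (249,198), (329,123) and (143,105). The purple, red and turquoise ones are decoys. The blue cradle is at (215,258) in the scene crop and (468,390) in the side crop. Next I'll fit poses from silhouettes in both views.

```bash
cat > h.py <<'E'
import numpy as np,cv2
from scipy.optimize import minimize
def proj(k,P):
    p=(np.asarray(P,float)-k["position"])@np.asarray(k["rotation"])
    p=p*[1,-1,-1]
    return cv2.projectPoints(p,np.zeros(3),np.zeros(3),np.asarray(k["K"],float),np.asarray(k["dist"],float))[0][:,0]
def box(l,w,z0,z1): return np.array([[x,y,z] for x in(-l/2,l/2) for y in(-w/2,w/2) for z in(z0,z1)])
def place(P,q):
    c,s=np.cos(q[2]),np.sin(q[2]); return P@np.array([[c,s,0],[-s,c,0],[0,0,1]])+[q[0],q[1],0]
HOUS=[box(120,60,0,62),box(30,30,62,102)]; CRAD=[box(176,116,0,30)]
S=4
def sil(k,parts,q,shape):
    m=np.zeros((shape[0]*S,shape[1]*S),np.uint8)
    for P in parts:
        u=(proj(k,place(P,q))+.5)*S-.5
        cv2.fillConvexPoly(m,cv2.convexHull(np.round(u*16).astype(np.int32)),255,shift=4)
    return cv2.resize(m,(shape[1],shape[0]),interpolation=cv2.INTER_AREA)/255.
def mask(im,kind):
    b,g,r=[im[...,i].astype(int) for i in range(3)]
    if kind=="c": return ((b>r+40)&(b>g+25)&(r<90)).astype(np.uint8)
    return ((im.min(2)>118)&(im.max(2).astype(int)-im.min(2)<40)).astype(np.uint8)
def comp(m,seed,kind):
    n,l,st,ce=cv2.connectedComponentsWithStats(m)
    yy,xx=np.nonzero((l>0)&(st[l,4]>40)); i=np.argmin((xx-seed[0])**2+(yy-seed[1])**2)
    o=(l==l[yy[i],xx[i]]).astype(np.uint8)
    cs,_=cv2.findContours(o,cv2.RETR_EXTERNAL,cv2.CHAIN_APPROX_NONE)
    if kind=="c": cs=[cv2.convexHull(np.vstack(cs))]
    return cv2.drawContours(np.zeros_like(o),cs,-1,1,-1).astype(float)
def fit(views,q0,kind):
    """views: list of (image, calibration); q0 = x,y,yaw"""
    parts=CRAD if kind=="c" else HOUS; M=[]
    for im,k in views:
        z=15 if kind=="c" else 50
        M.append((k,comp(mask(im,kind),proj(k,[[q0[0],q0[1],z]])[0],kind),im.shape[:2]))
    def cost(v):
        q=[v[0],v[1],v[2]/50]; return sum(np.abs(sil(k,parts,q,s)-m).sum()/m.sum() for k,m,s in M)/len(M)
    best=None
    for dy in((0,) if len(q0)>2 else np.arange(0,np.pi,np.pi/8)):
        y=(q0[2] if len(q0)>2 else dy); x0=np.array([q0[0],q0[1],y*50])
        r=minimize(cost,x0,method="Nelder-Mead",options=dict(initial_simplex=[x0,x0+[8,0,0],x0+[0,8,0],x0+[0,0,8]],xatol=.05,fatol=1e-5))
        if best is None or r.fun<best.fun: best=r
    return best.x[0],best.x[1],(best.x[2]/50+np.pi/2)%np.pi-np.pi/2,best.fun
def tri(k,uv,z):
    r=minimize(lambda p:((proj(k,[[p[0]*100,p[1]*100,z]])[0]-uv)**2).sum(),[5,0],method="Nelder-Mead"); return r.x*100
E
python3 - <<'E'
from h import *
from rig import calibration
K={c:calibration(c) for c in("scene","side")}; I={c:cv2.imread(f"pics/{c}0.png") for c in K}
V=[(I[c],K[c]) for c in K]
f=lambda u,v:np.array([80+u/2.353,90+v/2.353])
print(mask(I["scene"],"h").sum(),I["scene"][200,311],)
for n,k,uv,z in(("h1","h",f(472,146),102),("h2","h",f(553,242),102),("h3","h",f(663,123),102),("cr","c",f(215,258),20)):
    p=tri(K["scene"],uv,z); print(n,np.round(p))
    print("  both",np.round(fit(V,p,k),3))
    for c in K: print("  ",c,np.round(fit([(I[c],K[c])],p,k),3))
for c in("red","pur"): print(c,np.round(tri(K["scene"],f(*dict(red=(545,66),pur=(364,195))[c]),102)))
k=calibration("wrist");print({a:np.round(b,3).tolist() for a,b in k.items()})
E
```

```text
149748 [169 171 168]
h1 [473.  52.]
  both [ 909.697 -641.975   -1.295    0.989]
   scene [ 927.239 -662.297   -1.357    0.986]
   side [ -92.399 -117.729   -0.355    0.986]
h2 [650.  98.]
  both [ 707.466 -715.192   -1.394    0.988]
   scene [ 935.673 -378.553   -1.455    0.987]
   side [  -7.862 -199.161   -0.48     0.986]
h3 [493. 309.]
  both [ 922.157 -642.116   -1.239    0.989]
   scene [ 931.022 -641.875   -1.42     0.986]
   side [ -80.649 -127.599   -0.342    0.986]
cr [ 506. -291.]
  both [ 5.02419e+02 -2.89790e+02 -4.43000e-01  1.59900e+00]
   scene [ 4.98787e+02 -2.90586e+02 -4.13000e-01  5.80000e-02]
   side [ 581.117 -232.149    0.664    2.43 ]
red [349. 195.]
pur [ 522. -101.]
{'K': [[275.255, 0.0, 252.328], [0.0, 275.255, 189.032], [0.0, 0.0, 1.0]], 'dist': [-0.052, 0.0, 0.0, 0.0, 0.0], 'position': [285.127, 561.607, 384.984], 'rotation': [[-0.332, 0.9, 0.282], [-0.943, -0.316, -0.1], [-0.0, -0.299, 0.954]]}
```

```bash
python3 - <<'E'
from h import *
for c,pts in(("scene",[(230,250),(400,150),(280,160),(275,183),(295,205),(320,225),(355,150),(150,210),(175,190),(170,225),(177,200)]),("side",[(150,250),(300,120),(195,185),(205,195),(240,145),(225,165),(160,145),(275,265),(300,245),(280,278),(300,232),(265,265)])):
    im=cv2.imread(f"pics/{c}0.png"); print(c,[(p,im[p[1],p[0]].tolist()) for p in pts])
E
```

```text
scene [((230, 250), [140, 137, 134]), ((400, 150), [134, 133, 128]), ((280, 160), [168, 170, 168]), ((275, 183), [168, 169, 167]), ((295, 205), [168, 170, 167]), ((320, 225), [153, 156, 153]), ((355, 150), [179, 181, 179]), ((150, 210), [205, 144, 89]), ((175, 190), [204, 142, 88]), ((170, 225), [131, 94, 68]), ((177, 200), [205, 144, 89])]
side [((150, 250), [147, 147, 143]), ((300, 120), [125, 125, 122]), ((195, 185), [255, 255, 255]), ((205, 195), [202, 206, 203]), ((240, 145), [255, 255, 255]), ((225, 165), [179, 181, 178]), ((160, 145), [196, 200, 197]), ((275, 265), [241, 159, 93]), ((300, 245), [242, 162, 95]), ((280, 278), [139, 121, 107]), ((300, 232), [241, 159, 92]), ((265, 265), [121, 78, 48])]
```

```bash
python3 - <<'E'
s=open("h.py").read()
a=s.index("def mask"); b=s.index("def comp")
s=s[:a]+'''def mask(im,kind,seed=None,R=45):
    im=cv2.GaussianBlur(im,(3,3),0.6); b,g,r=[im[...,i].astype(int) for i in range(3)]
    if kind=="c": return (b-r>.3*b).astype(np.uint8)
    gray=im.mean(2); low=(im.max(2).astype(int)-im.min(2)<22)
    u,v=int(seed[0]),int(seed[1]); roi=np.zeros(gray.shape,bool); roi[max(v-R,0):v+R,max(u-R,0):u+R]=1
    h=np.bincount(gray[roi&low].astype(int),minlength=256); bg=np.argmax(np.convolve(h,np.ones(9),"same")*(np.arange(256)<165))
    return (roi&low&(gray>bg+13)).astype(np.uint8)
'''+s[b:]
s=s.replace("M.append((k,comp(mask(im,kind),proj(k,[[q0[0],q0[1],z]])[0],kind),im.shape[:2]))",
"sd=proj(k,[[q0[0],q0[1],z]])[0]; M.append((k,comp(cv2.morphologyEx(mask(im,kind,sd,R),cv2.MORPH_OPEN,np.ones((3,3))),sd,kind),im.shape[:2]))").replace("def fit(views,q0,kind):","def fit(views,q0,kind,R=45):")
open("h.py","w").write(s)
E
python3 - <<'E'
from h import *
from rig import calibration
K={c:calibration(c) for c in("scene","side")}; I={c:cv2.imread(f"pics/{c}0.png") for c in K}
V=[(I[c],K[c]) for c in K]
for n,k,p in(("h1","h",(473,52)),("h2","h",(650,98)),("h3","h",(493,309)),("cr","c",(502,-291))):
    print(n,"both",np.round(fit(V,p,k),3))
    for c in K: print("  ",c,np.round(fit([(I[c],K[c])],p,k),3))
E
```

```text
h1 both [ 4.70721e+02  4.88100e+01 -4.86000e-01  3.33000e-01]
   scene [ 4.69376e+02  4.92760e+01 -4.87000e-01  7.30000e-02]
   side [ 4.81694e+02  6.01730e+01 -3.51000e-01  5.68000e-01]
h2 both [6.45183e+02 9.80330e+01 3.40000e-01 3.73000e-01]
   scene [6.44973e+02 9.77120e+01 3.37000e-01 6.70000e-02]
   side [ 5.54797e+02  1.05328e+02 -1.52000e-01  6.03000e-01]
h3 both [ 4.93653e+02  3.09862e+02 -2.10000e-02  1.51000e-01]
   scene [ 4.87983e+02  3.10412e+02 -5.00000e-03  6.90000e-02]
   side [ 5.00204e+02  3.16079e+02 -8.10000e-02  1.26000e-01]
cr both [ 4.98661e+02 -2.89236e+02 -4.32000e-01  4.90000e-02]
   scene [ 4.96951e+02 -2.90403e+02 -4.25000e-01  3.70000e-02]
   side [ 5.00476e+02 -2.88196e+02 -4.35000e-01  3.70000e-02]
```

```bash
cat > g.py <<'E'
from h import *
from rig import *
H={1:(469.4,49.3,-.487),2:(645,97.7,.337),3:(488,310.4,-.005)}; C=(498.7,-289.2,-.432)
def Rt(yaw,tilt=0):
    c,s=np.cos(yaw),np.sin(yaw)
    R=np.array([[s,-c,0],[-c,-s,0],[0,0,-1.]])
    return R@cv2.Rodrigues(np.array([tilt,0,0.]))[0]
def look(q,z,d=100,name=None):
    movep([q[0]+d*-np.sin(q[2]),q[1]+d*np.cos(q[2]),z],Rt(q[2])); sleep(.15)
    k=calibration("wrist"); im=capture("wrist")
    if name: cv2.imwrite(f"pics/{name}.png",im)
    return im,k
E
python3 - <<'E'
from g import *
t=sense()["time_s"]
im,k=look(H[3],220,name="w3")
print(sense()["time_s"]-t)
print(np.round(fit([(im,k)],H[3],"h",130),3))
u=proj(k,place(np.vstack(HOUS),H[3])); print(np.round(u))
E
```

```text
1.4583
[ 4.91811e+02  3.05174e+02 -2.30000e-02  9.00000e-02]
[[298.  65.]
 [307.  57.]
 [296. 113.]
 [304. 114.]
 [205.  64.]
 [196.  57.]
 [207. 112.]
 [198. 114.]
 [265.  72.]
 [267.  67.]
 [265. 100.]
 [267. 100.]
 [238.  72.]
 [235.  67.]
 [238. 100.]
 [236. 100.]]
```

View pics/w3.png

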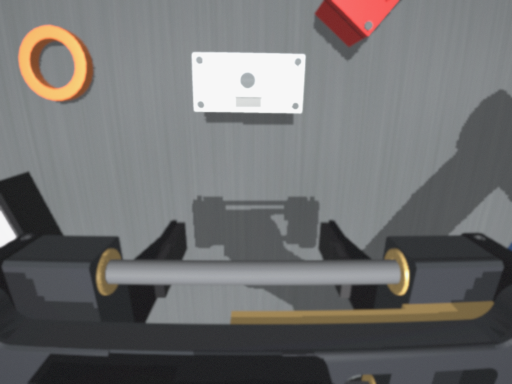

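```bash
python3 - <<'E'
from g import *
k=calibration("wrist"); im=cv2.imread("pics/w3.png")
sd=proj(k,[[H[3][0],H[3][1],50]])[0]; m=comp(cv2.morphologyEx(mask(im,"h",sd,130),cv2.MORPH_OPEN,np.ones((3,3))),sd,"h")
print(cv2.boundingRect(m.astype(np.uint8)),m.sum()); q=fit([(im,k)],H[3],"h",130); s=sil(k,HOUS,q,m.shape); print(cv2.boundingRect((s>.5).astype(np.uint8)),s.sum())
d=(im[20:150,160:340]//2); d[...,2]+=(m[20:150,160:340]*120).astype(np.uint8); d[...,1]+=(s[20:150,160:340]*120).astype(np.uint8)
cv2.imwrite("pics/ov.png",cv2.resize(d,None,fx=4,fy=4,interpolation=0))
print([im[r,230].tolist() for r in (40,48,50,52,54,56,60,108,110,112,114,116,118,122)], im[85,185:200].mean(1).round(),im[85,298:315].mean(1).round())
E
```

```text
(190, 51, 117, 64) 6988.0
(192, 51, 112, 60) 6355.866666666667
[[139, 137, 134], [140, 138, 134], [141, 138, 135], [205, 202, 198], [247, 247, 247], [247, 247, 247], [247, 247, 247], [247, 247, 247], [247, 247, 247], [150, 150, 147], [92, 89, 88], [91, 89, 88], [90, 89, 87], [115, 114, 111]] [140. 140. 141. 142. 142. 144. 148. 192. 242. 247. 247. 247. 247. 247.
 247.] [247. 247. 247. 247. 247. 230. 170. 138. 135. 135. 136. 137. 136. 140.
 139. 138. 139.]
```

View pics/ov.png

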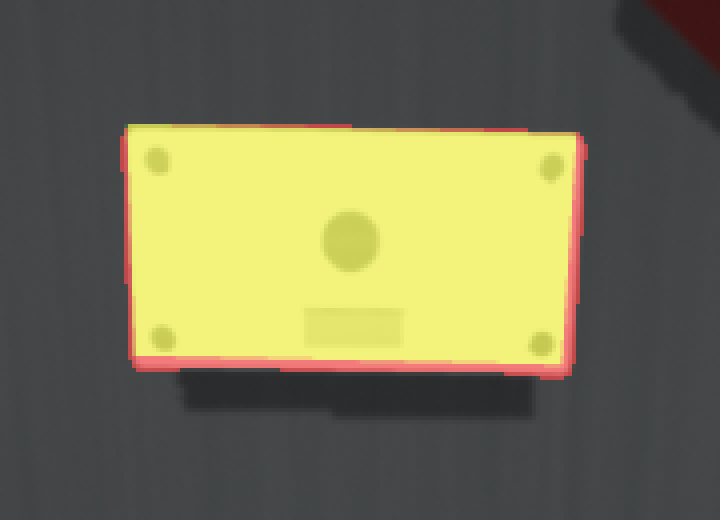

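```bash
python3 - <<'E'
s=open("h.py").read()
s=s.replace("    return (roi&low&(gray>bg+13))","    top=np.median(gray[v-6:v+7,u-6:u+7]); t=(bg+top)/2 if R>60 else bg+13\n    return (roi&low&(gray>t))")
open("h.py","w").write(s)
E
cat >> g.py <<'E'
def samp(R,n=15):
    a=[]
    for _ in range(n): s=sense(); a.append(np.r_[R.T@s["wrist_torque"],s["contact_force"]]); sleep(.02)
    return np.mean(a,0)
def pick(q,zt=66):
    movep([q[0],q[1],140],Rt(q[2])); move_l([q[0],q[1],zt],v=120)
    gripper_to(0.0,30); sleep(.2); s=sense(); print("gap",s["finger_gap"],"grip",s["grip_force"],s["contact_force"].round(1))
    move_l([q[0],q[1],zt+95],v=120)
def rock(q,z,a=.4):
    P=[q[0],q[1],z]; out=[]
    for t in(0,a,0,-a,0):
        movep(P,Rt(q[2],t)); sleep(.5); r=samp(Rt(q[2],t)); out.append(r); print(t,r.round(3))
    d=out[2][0]-out[4][0]; print("level diff",round(d,4),"tilt sum",round(out[1][0]+out[3][0]-2*out[0][0],4),"tilt diff",round(out[1][0]-out[3][0],4))
    return d
def put(q,zt=66):
    move_l([q[0],q[1],zt+8],v=150); move_l([q[0],q[1],zt+.3],v=25); print("put",sense()["contact_force"].round(1))
    gripper_to(.6); sleep(.1); move_l([q[0],q[1],150],v=150)
E
python3 - <<'E'
from g import *
k=calibration("wrist"); im=cv2.imread("pics/w3.png")
q=fit([(im,k)],H[3],"h",130); print(np.round(q,3))
pick(q); rock(q,161); print(sense()["time_s"],sense()["grip_force"])
np.save("q3.npy",q)
E
```

```text
[ 4.92100e+02  3.05983e+02 -2.10000e-02  5.10000e-02]
gap 0.3416755001792762 grip 29.998433464206755 [ 0.5 -0.2 -0.9]
0 [ 0.    -0.071 -0.01   0.102 -0.197 -6.982]
0.4 [-1.608 -0.073  0.044  0.215  0.129 -6.769]
0 [ 1.290e-01 -6.800e-02  6.000e-03 -2.240e-01  1.290e-01 -6.969e+00]
-0.4 [ 1.7   -0.056 -0.029 -0.052 -0.055 -6.762]
0 [-7.000e-03 -7.900e-02 -3.000e-03  4.000e-03 -3.000e-03 -6.901e+00]
level diff 0.1355 tilt sum 0.0919 tilt diff -3.308
12.4583 29.996035234071314
```

```bash
python3 - <<'E'
from g import *
q=np.load("q3.npy"); P=[q[0],q[1],161]
for t in(.4,0,-.4,0):
    movep(P,Rt(q[2],t)); sleep(.4)
    if t==0: print(samp(Rt(q[2]),8).round(3))
move_l([q[0],q[1],220],v=200)
im,k=look(C,188,name="wc"); print(sense()["time_s"])
print(np.round(fit([(im,k)],C,"c"),3))
print(proj(k,place(np.vstack([box(123,63,10,30)]),C)).round())
E
```

```text
[ 1.330e-01 -8.000e-02  3.000e-03 -2.000e-03 -5.300e-01 -6.903e+00]
[-3.80e-02 -9.00e-02 -6.00e-03 -1.59e-01 -1.14e-01 -6.95e+00]
19.2417
[ 4.98091e+02 -2.92991e+02 -4.25000e-01  4.10000e-02]
[[306.  59.]
 [310.  56.]
 [303. 115.]
 [307. 116.]
 [199.  58.]
 [195.  56.]
 [201. 115.]
 [198. 116.]]
```

View pics/wc.png

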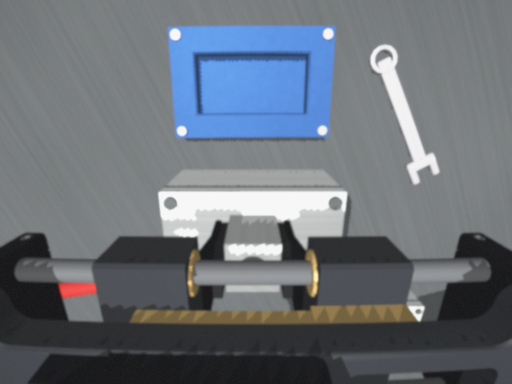

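The rocking repeats cleanly at 0.13 N m, so the held housing is the loose one. In this picture the cradle spans about (168–334, 26–138), and the held housing's front top edge runs from (160,189) to (347,189). I'll use that edge to check the offset in the grip.

```bash
python3 - <<'E'
from g import *
from scipy.optimize import least_squares
k=calibration("wrist"); im=cv2.imread("pics/wc.png"); g=cv2.GaussianBlur(im,(3,3),.6).mean(2); s=sense(); R=s["eef_rot"]; p=s["position"]
print(p.round(1),k["position"].round(1))
print("row prof c180",g[160:200,185].round().astype(int)); print("c 320",g[160:200,320].round().astype(int))
print("col prof r196 L",g[198,150:172].round().astype(int)," R",g[198,335:358].round().astype(int))
def pr(dx,dy,dz=0): 
    T=np.array([[30+dx,60+dy,4+dz],[30+dx,-60+dy,4+dz],[30+dx,60+dy,66+dz],[30+dx,-60+dy,66+dz]])
    return proj(k,p+T@R.T)
print(pr(0,0).round(1),pr(4,0).round(1))
q=(498.091,-292.991,-.425); print(proj(k,place(box(123,63,30,30)[::2],q)).round(1)); print(proj(k,place(box(176,116,30,30)[::2],q)).round(1))
b=im[...,1].astype(int); print("pocket col230 rows40-125",b[40:125,230]); print("row 85 cols185-205",b[85,160:205],b[85,295:345]); print("blk rows",im[18:34,230,0], im[130:146,230,0])
E
```

```text
[ 540.9 -197.6  188.1] [ 506.1 -273.   350.5]
row prof c180 [129 129 130 131 132 132 133 134 137 146 155 160 162 164 165 164 164 163
 162 162 162 163 163 161 155 141 129 135 152 164 176 207 237 246 247 247
 247 247 247 247]
c 320 [131 130 129 130 130 131 131 131 135 144 153 158 161 163 164 164 162 161
 160 160 162 162 163 162 155 141 129 135 152 163 179 211 238 246 247 247
 247 247 247 247]
col prof r196 L [131 130 130 130 129 129 130 143 184 229 245 247 247 246 242 226 195 165
 148 142 140 140]  R [132 135 142 160 189 219 237 245 247 246 239 204 139 100  98 111 124 130
 132 132 133 132 130]
[[346.  190.4]
 [158.  190.3]
 [322.4 168.3]
 [181.7 168.2]] [[346.6 184.4]
 [157.4 184.3]
 [322.8 163.7]
 [181.3 163.6]]
[[308.7  51.8]
 [306.  112.2]
 [193.7  52.4]
 [197.  112.8]]
[[334.9  24.9]
 [327.7 135.8]
 [167.3  25.9]
 [175.7 136.6]]
pocket col230 rows40-125 [159 159 159 158 158 157 157 157 157 155 148 132 111  91  77  71  80  89
  93 101 121 145 156 158 159 160 160 161 162 161 162 161 162 163 161 163
 162 163 163 161 161 160 158 157 159 157 157 157 157 156 158 156 158 158
 157 157 157 157 157 156 156 157 155 156 155 155 153 155 154 154 154 152
 143 128 130 138 148 152 153 153 152 151 151 150 151]
row 85 cols185-205 [130 131 130 130 129 130 130 130 129 129 131 135 146 153 155 155 155 155
 154 155 155 155 156 157 155 156 157 156 156 156 157 156 153 147 133 115
  92  72  69  82 103 128 147 155 158] [149 148 148 149 147 146 145 144 136 114  92  85 101 122 133 140 144 146
 147 146 145 145 145 145 145 143 143 143 143 143 144 143 144 145 144 144
 139 133 127 126 127 127 128 126 127 129 129 128 130 129]
blk rows [129 130 130 129 128 130 139 169 212 230 235 236 236 236 235 235] [229 229 229 229 229 226 215 176 124  97 107 125 132 136 135 135]
```

```bash
cat > ins.py <<'E'
from g import *
def insert(x,y,yaw,z0,zend=76.0,lim=9):
    """step down; returns (z, force, moment) where it stopped"""
    R=Rt(yaw); movep([x,y,z0],R); sleep(.2); s=sense(); f0=s["contact_force"]; t0=s["wrist_torque"]; z=z0
    while z>zend:
        z=max(z-1.5,zend); move_l([x,y,z],v=25); s=sense(); f=s["contact_force"]-f0
        if abs(f[2])>lim or np.hypot(*f[:2])>lim: break
    print("z",round(z,1),s["position"].round(1),"f tool",(R.T@f).round(1),"m tool",(R.T@(s["wrist_torque"]-t0)).round(2),"t",s["time_s"])
    return z
E
python3 - <<'E'
from ins import *
x,y,yaw=498.1,-293.0,-.426
movep([x,y,170],Rt(yaw)); insert(x,y,yaw,101)
E
```

```text
z 76.0 [ 498.3 -293.1   76.2] f tool [ 1.1 -0.3 -2.1] m tool [ 0.01 -0.03  0.04] t 24.575
```

```bash
python3 - <<'E'
from ins import *
x,y,yaw=498.1,-293.0,-.426
z=76.0
while z>74 and sense()["contact_force"][2]<4:
    z-=.3; move_l([x,y,z],v=10); s=sense(); print(round(z,1),s["position"][2].round(2),s["contact_force"].round(1))
gripper_to(.6); sleep(.3); move_l([x,y,160],v=120)
im,k=look((x,y,yaw),200,name="end"); cv2.imwrite("pics/end_s.png",cv2.resize(capture("side")[80:340,90:400],(713,598),interpolation=cv2.INTER_CUBIC))
sd=proj(k,[[x,y,40]])[0]
print("wrist pred top (seated)",proj(k,place(box(120,60,72,72)[::2],(x,y,yaw))).round(1), sense()["time_s"],sense()["contact_force"].round(1))
E
```

```text
75.7 76.19 [ 0.2  0.7 -2.5]
75.4 76.08 [0.6 1.3 0.9]
75.1 75.99 [-0.6  1.9  5.7]
wrist pred top (seated) [[313.   54.2]
 [309.7 117.5]
 [189.   54.3]
 [192.5 117.6]] 27.95 [-0.2  0.   0.7]
```

View pics/end.png

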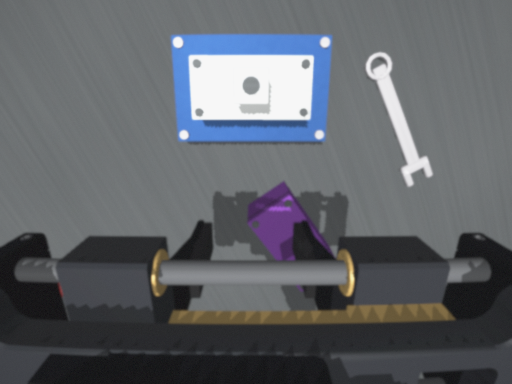

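View pics/end_s.png

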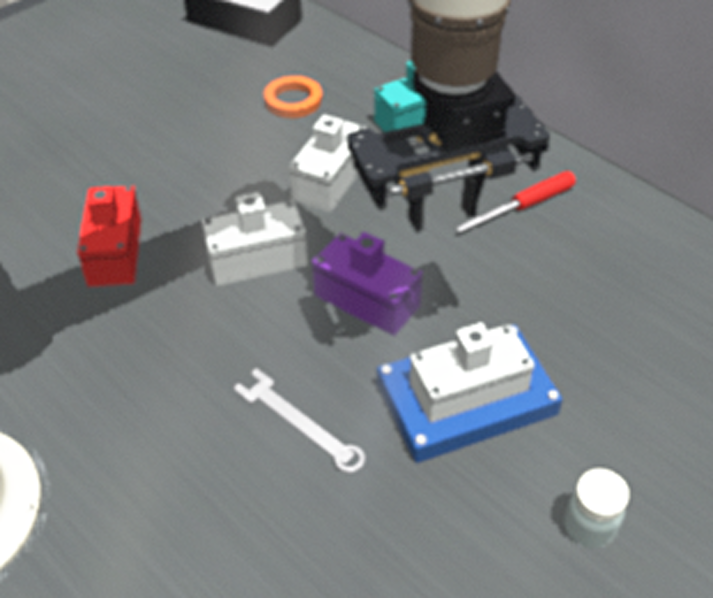

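The wrist view shows the housing's top at (189–313, 54–120), which matches the seated prediction. The side view shows it standing level in the pocket with everything else where it was.

```bash
python3 -c "
from rig import *
print(hand_in())"
```

```text
the job is handed in; nothing more can be done
None
```

The first housing I lifted held the loose piece (0.13–0.17 N m moment change, repeated twice); it now sits fully seated and released in the cradle, with the other two housings never lifted, the bench undisturbed, and the job handed in at about 28 s (no verdict came back).

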